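# Scan the passed housing at the inspection bench

### The job

Pick up the bar scanner from its grey mat and point its window straight down at the middle of the barcode label on the housing that bears the round yellow sticker, about 8 cm above the label, keeping it still there for two seconds. Do not scan the other housing, and do not shift either housing. Then set the scanner down gently, the right way up, back on its mat, lying along the mat, and let go.

Things in the scene. Friction and masses are not known exactly. Their poses are not given: they have to be found in the camera images.
- scanner_centre (a point): Centre (half-way up) of the bar scanner, 165 long, 40 high, 0.28 kg, lying on the mat. x runs along it to the head, z up. Black handle x = -85 to 25 mm, 40 wide in y, flat sides: grip across y here. Yellow head x = 25 to 80 mm, 58 wide. Window in the head's underside: 55 mm ahead in x, 20 mm below this point, reading along -z. Starts up to 10 mm, 9 degrees off the mat's middle and length.
- mat_centre (a point): Middle of the top face of the flat light grey rubber mat, fixed to the bench, 210 long (x) by 110 wide (y), 4 thick; z up. The scanner resting on it has its centre 20 mm above this point.
- passed_label (a point): Middle of the white barcode label (60 by 80) of the housing WITH a round yellow sticker (36 across): the one to scan. The label lies flat on top of the loose black moulded housing, 170 long (x) by 130 wide (y), 67 high with the label, 1.1 kg, on the bench; z up. The housing's centre is 20 mm behind this point, in -x.
- waiting_label (a point): The same point on the other, identical black housing WITHOUT a yellow sticker: not to be scanned. Mat and housings stand in a row across the bench, in any order, about 30 mm or more apart; a white bottle 130 high, a tape roll 45 high and a flat blue folder lie beyond them.

How it is judged:
On the way, in this order (a step that is already met when the one before it is completed fails the run):
1. the scanner's window points down at the middle of the stickered housing's label, 40 to 130 mm away, held still for 1 s (x of passed_label in the frame of scanner_centre between 0.035 and 0.075 m and y of passed_label in the frame of scanner_centre between -0.02 and 0.02 m and z of passed_label in the frame of scanner_centre between -0.15 and -0.06 m and angle between scanner_centre's own z axis and vertical below 0.2 rad and linear speed of scanner below 0.04 m/s), for 1 s.
2. the scanner is brought down onto its mat (within 12 mm of resting) while still held, not dropped (x of scanner_centre in the frame of mat_centre between -0.04 and 0.04 m and y of scanner_centre in the frame of mat_centre between -0.035 and 0.035 m and z of scanner_centre in the frame of mat_centre below 0.032 m and angle between scanner_centre's own z axis and vertical below 0.12 rad and angle between the x axis of scanner_centre and the x axis of mat_centre, either way round below 0.35 rad and contact force between scanner and the fingers above 0.5 N).
At the end, for the whole second after the job is handed in: The scanner lies released and at rest, right way up, on its mat: its centre within 40 mm along and 35 mm across of the mat's middle, its length within 20 degrees of the mat's, its centre no more than 6 mm above its resting height; both housings within 15 mm of where they stood (x of scanner_centre in the frame of mat_centre between -0.04 and 0.04 m and y of scanner_centre in the frame of mat_centre between -0.035 and 0.035 m and z of scanner_centre in the frame of mat_centre below 0.026 m and angle between scanner_centre's own z axis and vertical below 0.12 rad and angle between the x axis of scanner_centre and the x axis of mat_centre, either way round below 0.35 rad and linear speed of scanner below 0.02 m/s and distance of each of passed_label, waiting_label from where it was at the start of the episode below 0.015 m); the robot touches nothing.
It fails at once if the other housing's label is scanned (window held still over it, within reading distance) (x of waiting_label in the frame of scanner_centre between 0.035 and 0.075 m and y of waiting_label in the frame of scanner_centre between -0.02 and 0.02 m and z of waiting_label in the frame of scanner_centre between -0.15 and -0.05 m and angle between scanner_centre's own z axis and vertical below 0.2 rad and linear speed of scanner below 0.02 m/s).
It fails at once if a housing is shifted by more than 15 mm (distance of any of passed_label, waiting_label from where it was at the start of the episode above 0.015 m).
It also fails if it takes over 54 s, if anything falls off the work surface, if the arm or the gripper's body presses on something with over 40 N, if the wrist force passes 120 N, or if a joint passes its speed limit or range.

### The arm

A 7-joint arm with a two-finger parallel gripper is mounted at the origin on the work surface. World frame = base frame: x ahead of the robot, y to its left, z up, the work surface at z = 0. Lengths are in m, angles in rad, forces in N, time in s.
With the tool pointing down it reaches from about 0.425 to 0.875 m from the base axis. Payload 4.7 kg.
Tool frame: the origin (TCP) lies at the very end of the fingers, on their centre line; the grasp point (between the pads) lies pinch_z behind it (pinch_z is the distance from the TCP to the grasp point, in m); z points along the fingers, y is the line along which they close (so a half turn about z gives the same grasp; the last joint's range is limited). The gripper opens to 85 mm and grips with 20 to 120 N. Pads are 22 mm wide; open, the fingers measure 114 mm over their backs; the gripper's body (76 mm by 85 mm) begins 54 mm behind the grasp point. The pads swing forward as they close: fully open they stand 13 mm farther back than shut.
Start: joints at [-1.292, 0.321, -0.07, 1.45, 0.023, 1.371, -0.057], TCP at [0.17, 0.627, 0.231] pointing down, gripper open.
Joint ranges: [-2.86, 2.86], [-0.3, 2.09], [-1.38, 1.24], [0.06, 2.45], [-1.56, 4.7], [0.09, 2.05], [-2.69, 2.69]. Speed limits (rad/s): [2.57, 2.57, 3.14, 3.14, 3.14, 3.14, 3.14].

### API

Orientations are given as a rotation vector (axis times angle).
In Python, from cell import observe, capture, calibration, hand_in, pinch_z gives the robot as it stands.
- The arm moves only by the tool arm_command, never from a script. Its argument "increments" is a list of rows, each a list of 5 numbers: the shift along the tool's x, y, z normalised to -1 to 1, where 1 is 0.6 m, then the turn about the tool's z normalised to -1 to 1, where 1 is pi/2 rad, then the opening, from 0 (shut) to 1 (fully open). In form: [[x, y, z, twist, gripper], ...]. A call has 1 to 20 rows; each row shifts and turns the commanded pose from where the row before left it, along the tool's axes as they then stand; what a row does not reach is not made up. A row lasts 1/8 s, in which the tool goes at most 62.5 mm and 10.7 degrees, less where a joint would pass 70% of its speed; a pose out of reach is approached as far as the arm can. A call with a number of a shift or a turn outside -1 to 1 is refused whole. A call with a gripper value outside its range is refused whole. The fingers move at their own pace and stop on an object; the grip force is fixed at half the most. Time passes only in rows, so rows that do not move let the fingers close. It gives the time, the measured TCP pose, the force, the opening and the grip force at its end, in the units of the state.
- observe(): the state, without advancing time (a new reading comes with each control period).
- capture(name): name is "scene" or "top"; returns the picture (384x512x3 uint8, blue, green, red); there is no depth.
- calibration(name): a dict with "fx", "fy", "cx", "cy" (pixels), "position" and "rotation" of the camera in the world. Camera axes: x right, y up, looking along -z (the intrinsics and any distortion apply to the point x, -y, -z); pixel columns grow to the right and rows downward; lengths in m; the calibration is good to about 2 mm. A picture is of the moment at which its call begins. calibration takes no time and is no camera call.
- hand_in(): hands the job in; it is judged then, once.
The state is a dict: "time": time; "q": joint angles; "qvel": joint speeds; "joint_torque": joint torques, N m; "tcp_pos": TCP position; "tcp_rot": TCP orientation; "force": force on the tool from outside, world axes, zero at the start; "torque": the same for the moment, N m; "gripper_width": opening from 0.0 (shut) to 1.0 (fully open); "finger_force": force on a finger pad.
Only numpy, scipy, OpenCV 4.12 (cv2) and the standard library are available. Lean on these libraries where they do the work, as an engineer would, in place of code of your own. Each camera call takes 0.05 s, during which the arm holds its last target. There are 200 camera calls.

## Working session

There is one attempt and no reset: what is moved stays moved. The work goes in short steps, Python scripts to look and compute and a tool call to move; the robot and the scene stay as the last step left them, time stands still between calls to the robot, and variables do not carry over. Pictures are saved under pics/ and viewed, at most 10 in all, crops included, and the job is handed in when it is done.

Besides the shell and the picture viewer there is one more tool, called as name([rows], argument=value, ...), one row to a line, values as JSON. arm_command: Moves the arm, as the interface text tells. Scaled input: -1 to 1 covers 0.6 m each way for a shift and pi/2 rad each way for a turn. Its arguments: {"type":"object","properties":{"increments":{"type":"array","items":{"type":"array","items":{"type":"number"}}}},"required":["increments"]}

```bash
mkdir -p pics; ls; python3 - <<'E'
from cell import *
import cv2
for n in("scene","top"):
    cv2.imwrite(f"pics/{n}0.png",capture(n)); c=calibration(n); print(n,c)
s=observe(); print(s,pinch_z)
E
```

```text
pics
scene {'fx': 352.6381967366321, 'fy': 352.6381967366321, 'cx': 254.41373001580038, 'cy': 188.85879942053876, 'position': array([ 0.81498911, -0.49684951,  0.60043437]), 'rotation': array([0.83338001, 0.21285935, 0.48561075])}
top {'fx': 385.8596198592837, 'fy': 385.8596198592837, 'cx': 261.5310367912087, 'cy': 193.20230680517145, 'position': array([0.3365486 , 0.01687581, 1.02629467]), 'rotation': array([ 0.14187329, -0.12991758, -1.55154809])}
{'time': 0.1, 'q': array([-1.29189308,  0.32175006, -0.07011272,  1.45155988,  0.02255869,
        1.37079409, -0.05690635]), 'qvel': array([ 0.00124391,  0.00012797,  0.0014322 , -0.00168661, -0.00102176,
        0.00036793, -0.00081037]), 'joint_torque': array([ 1.84552960e-04, -4.94876397e+01, -3.83866299e-01, -3.15207803e+01,
        1.29913440e-02,  7.50240317e-03,  4.64514289e-05]), 'tcp_pos': array([0.17000623, 0.6268727 , 0.23032885]), 'tcp_rot': array([-4.14651058e-01, -3.11392138e+00,  2.69367337e-03]), 'force': array([ 0.01995635, -0.24891934,  0.77716085]), 'torque': array([0.01877517, 0.01842472, 0.03728984]), 'finger_force': 0.0, 'gripper_width': 1.0057155693342712} 0.0187
```

View pics/top0.png

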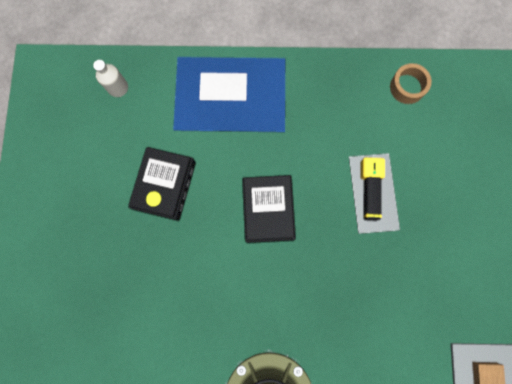

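View pics/scene0.png

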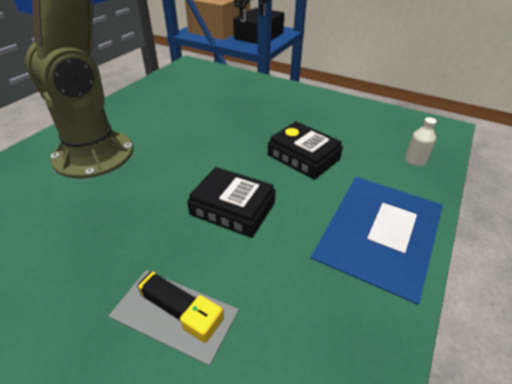

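The top view shows the stickered housing on the left (label at about (162,174), sticker (153,199)). The plain housing is in the middle (268,200), and the mat with the scanner is on the right (374,193), head pointing away from the robot.

```bash
cat > h.py <<'E'
from cell import *
import cv2, numpy as np
from scipy.spatial.transform import Rotation as R
def ray(n,px,z):
    c=calibration(n); px=np.atleast_2d(px).astype(float)
    d=np.c_[(px[:,0]-c["cx"])/c["fx"],-(px[:,1]-c["cy"])/c["fy"],-np.ones(len(px))]
    d=R.from_rotvec(c["rotation"]).apply(d); p=c["position"]
    return p+d*((z-p[2])/d[:,2])[:,None]
def blobs(mask,amin=40):
    cs,_=cv2.findContours(mask.astype(np.uint8),cv2.RETR_EXTERNAL,cv2.CHAIN_APPROX_NONE)
    return [c[:,0] for c in cs if cv2.contourArea(c)>amin]
def rect(n,px,z):   # world-plane min-area rectangle: centre, sides, long-axis yaw (-90..90 deg)
    w=ray(n,px,z)[:,:2].astype(np.float32)*1000
    r=cv2.boxPoints(cv2.minAreaRect(w)); a,b=r[1]-r[0],r[2]-r[1]
    l=a if np.linalg.norm(a)>np.linalg.norm(b) else b
    y=np.degrees(np.arctan2(l[1],l[0])); y=(y+90)%180-90
    return np.r_[r.mean(0),sorted([np.linalg.norm(a),np.linalg.norm(b)]),y].round(1)
def masks(im):
    hsv=cv2.cvtColor(im,cv2.COLOR_BGR2HSV); h,s,v=[hsv[...,i].astype(int) for i in range(3)]
    return dict(yellow=(abs(h-28)<8)&(s>150)&(v>90), white=(s<40)&(v>190),
                black=(v<60), grey=(s<40)&(v>110)&(v<190), green=(abs(h-75)<20)&(s>80))
E
python3 - <<'E'
from h import *
for n,box in (("top",(340,150,410,240)),("scene",(100,265,245,362))):
    im=cv2.imread(f"pics/{n}0.png"); m=masks(im)
    x0,y0,x1,y1=box; roi=np.zeros(im.shape[:2],bool); roi[y0:y1,x0:x1]=1
    print(n)
    for k,z in (("yellow",.044),("yellow",.024),("white",.067)):
        for b in blobs(m[k]): print(k,z,b.mean(0).round(),rect(n,b,z if not(k=="yellow" and b.mean(0)[0]<330 and b.mean(0)[1]<230) else .067))
    for b in blobs(roi&~m["green"],1000): print("mat",b.mean(0).round(),rect(n,b,.004))
    for b in blobs(roi&(m["yellow"]|m["black"]),300): print("scanner",b.mean(0).round(),rect(n,b,.024))
    for b in blobs(roi&m["black"],300): print("handle",b.mean(0).round(),rect(n,b,.024))
E
```

```text
top
yellow 0.044 [153. 198.] [487.1 299.   33.2  35.6 -89.2]
yellow 0.044 [372. 168.] [ 578.7 -262.9   54.    54.9   88.3]
yellow 0.024 [153. 198.] [487.1 299.   33.2  35.6 -89.2]
yellow 0.024 [372. 168.] [ 583.7 -268.6   55.1   56.    88.3]
white 0.067 [298. 371.] [ 83.4 -66.1  18.7  19.8   0.1]
white 0.067 [241. 370.] [83.3 67.  18.7 19.8  1.3]
white 0.067 [268. 199.] [490.6   9.3  60.4  79.7 -86.1]
white 0.067 [161. 173.] [553.2 283.6  60.3  79.6  77.3]
white 0.067 [373. 204.] [ 511.2 -256.5   95.9  192.4    5.6]
white 0.067 [223.  86.] [792.2 132.7  76.5 122.4  89.3]
white 0.067 [107.  75.] [817.7 442.6  47.6  54.4 -57.8]
white 0.067 [98. 65.] [849.  469.4  28.9  29.4 -20.4]
mat [374. 193.] [ 522.  -274.6  113.6  214.5    5.5]
scanner [372. 193.] [ 529.1 -266.3   55.9  163.9   -2.2]
handle [371. 196.] [ 508.9 -263.4   39.6   97.4   -1.7]
scene
yellow 0.044 [202. 318.] [ 589.4 -272.9   63.8   64.4   -2.1]
yellow 0.044 [146. 280.] [ 457.4 -264.6   10.2   42.2  -87.6]
yellow 0.044 [292. 132.] [488.4 300.9  36.8  48.1 -64.3]
yellow 0.024 [202. 318.] [ 581.3 -264.8   66.1   66.7   -2.1]
yellow 0.024 [146. 280.] [ 444.6 -256.2   10.6   43.7  -87.6]
yellow 0.024 [292. 132.] [488.4 300.9  36.8  48.1 -64.3]
white 0.067 [393. 227.] [821.3  77.   73.1 118.5  89.9]
white 0.067 [239. 192.] [492.2  10.5  60.1  80.5 -86.5]
white 0.067 [310. 142.] [555.4 285.1  60.   79.4  76.9]
white 0.067 [425. 135.] [818.1 472.4  51.9  71.2  86.2]
mat [176. 316.] [ 523.9 -273.   117.   213.4    4.9]
scanner [181. 305.] [ 527.3 -262.9   66.1  174.6   -2.1]
handle [167. 296.] [ 499.  -262.2   47.3   98.7   -2.5]
```

The measurements hold up. The label is 60×80 at (0.554, 0.284), the mat is 213×114 at (0.523, -0.274) with yaw 5.2°, and the scanner centre is at (0.5305, -0.265) with yaw about -2.3°. Next I move above the scanner, routing round the reach limit.

arm_command([
  [-0.074,-0.05,0,0,1],
  [-0.074,-0.05,0,0,1],
  [-0.074,-0.05,0,0,1],
  [-0.074,-0.05,0,0,1],
  [-0.074,-0.05,0,0,1],
  [-0.074,-0.05,0,0,1],
  [-0.074,-0.05,0,0,1],
  [-0.074,-0.05,0,0,1],
  [-0.038,-0.087,0,0,1],
  [-0.038,-0.087,0,0,1],
  [-0.038,-0.087,0,0,1],
  [-0.038,-0.087,0,0,1],
  [-0.038,-0.087,0,0,1],
  [-0.038,-0.087,0,0,1],
  [-0.038,-0.087,0,0,1],
  [-0.038,-0.087,0,0,1],
  [-0.038,-0.087,0,0,1],
  [-0.038,-0.087,0,0,1],
  [0,0,0,-0.071,1],
  [0,0,0,-0.071,1],
])

```text
time: 2.6
tcp_pos: [0.533, -0.2617, 0.2305]
tcp_rot: [-0.063, -3.139, 0.0]
force: [0.4, 0.6, 0.2]
gripper_width: 0.995
finger_force: 0.0
```

```bash
cat >> h.py <<'E'
def go(x,y,z,yaw):  # remaining tool-axis shift and twist, in move units, to a TCP target (yaw of tool x, deg)
    s=observe(); M=R.from_rotvec(s["tcp_rot"]).as_matrix(); psi=np.degrees(np.arctan2(M[1,0],M[0,0]))
    d=M.T@(np.array([x,y,z])-s["tcp_pos"])/.6
    print("t",s["time"],"tcp",s["tcp_pos"].round(4),"psi",psi.round(1),"tilt",M[2].round(3),"q",s["q"].round(2),"w",round(s["gripper_width"],2),"ff",round(s["finger_force"],1),"F",s["force"].round(1))
    print("shift",d.round(4),"twist",round(-((yaw-psi+180)%360-180)/90,4))
E
python3 -c "
from h import *
go(.5305,-.265,.010,177.6)"
```

```text
t 2.6 tcp [ 0.533  -0.2617  0.2305] psi 177.7 tilt [ 0.002 -0.    -1.   ] q [-0.19  0.24  0.72  1.62 -0.16  1.35  2.07] w 1.0 ff 0.0 F [0.4 0.6 0.2]
shift [ 0.0034 -0.0056  0.3675] twist 0.0011
```

arm_command([
  [0.003,-0.006,0.04,0,1],
  [0,0,0.06,0,1],
  [0,0,0.06,0,1],
  [0,0,0.06,0,1],
  [0,0,0.05,0,1],
  [0,0,0.04,0,1],
  [0,0,0.03,0,1],
  [0,0,0.015,0,1],
  [0,0,0.012,0,1],
  [0,0,0,0,1],
  [0,0,0,0,0],
  [0,0,0,0,0],
  [0,0,0,0,0],
  [0,0,0,0,0],
  [0,0,0,0,0],
  [0,0,0,0,0],
  [0,0,0,0,0],
  [0,0,0,0,0],
])

```text
time: 4.85
tcp_pos: [0.5323, -0.2647, 0.0119]
tcp_rot: [0.066, 3.139, -0.001]
force: [-0.2, 0.3, 5.1]
gripper_width: 0.462
finger_force: 63.3
```

```bash
python3 - <<'E'
from h import *
go(.5305,-.265,.2,177.6)
im=np.hstack([capture("top")[130:250,320:440],capture("scene")[240:360,90:250]])
cv2.imwrite("pics/g1.png",cv2.resize(im,None,fx=2.8,fy=2.8))
E
```

```text
t 4.85 tcp [ 0.5323 -0.2647  0.0119] psi 177.6 tilt [-0.001 -0.    -1.   ] q [-0.1   0.47  0.64  1.83 -0.34  0.95  2.21] w 0.46 ff 63.3 F [-0.2  0.3  5.1]
shift [ 0.0025 -0.0008 -0.3135] twist 0.0001
```

View pics/g1.png

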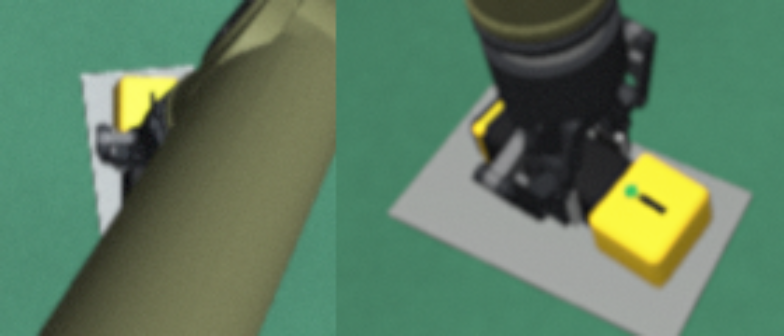

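The picture shows the fingers gripping the handle just behind the yellow head, at an opening of 39 mm, which matches the 40 mm handle. Next I lift and cross over at height.

arm_command([
  [0,0,-0.01,0,0],
  [0,0,-0.02,0,0],
  [0,0,-0.04,0,0],
  [0,0,-0.055,0,0],
  [0,0,-0.06,0,0],
  [0,0,-0.06,0,0],
  [0,0,-0.06,0,0],
  [0,0,-0.04,0,0],
  [0,0,-0.02,0,0],
  [0.008,0.04,0,0,0],
  [0.008,0.08,0,0,0],
  [0.008,0.095,0,0,0],
  [0.008,0.095,0,0,0],
  [0.008,0.095,0,0,0],
  [0.008,0.095,0,0,0],
  [0.008,0.095,0,0,0],
  [0.008,0.095,0,0,0],
  [0.008,0.095,0,0,0],
  [0.009,0.08,0,0,0],
  [0.009,0.05,0,0,0],
])

```text
time: 7.45
tcp_pos: [0.4989, 0.2893, 0.2288]
tcp_rot: [-0.061, -3.139, 0.001]
force: [-0.8, -0.3, -3.2]
gripper_width: 0.461
finger_force: 62.3
```

```bash
python3 - <<'E'
from h import *
go(.501,.286,.155,177.6)
cv2.imwrite("pics/s1.png",capture("scene")); cv2.imwrite("pics/t1.png",capture("top"))
E
```

```text
t 7.45 tcp [0.4989 0.2893 0.2288] psi 177.8 tilt [ 0.002 -0.001 -1.   ] q [-0.83  0.17  0.29  1.65 -0.05  1.33  1.  ] w 0.46 ff 62.3 F [-0.8 -0.3 -3.2]
shift [-0.0039 -0.0053  0.123 ] twist 0.0021
```

View pics/s1.png

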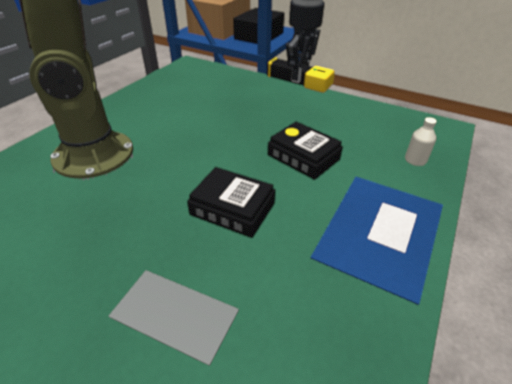

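The scanner is held level above the stickered housing, head at (320,77), and the bare mat is visible. I lower it to the reading height.

arm_command([
  [-0.004,-0.005,0.02,0,0],
  [0,0,0.03,0,0],
  [0,0,0.03,0,0],
  [0,0,0.025,0,0],
  [0,0,0.015,0,0],
  [0,0,0.003,0,0],
  [0,0,0,0,0],
  [0,0,0,0,0],
])

```text
time: 8.55
tcp_pos: [0.5033, 0.2838, 0.1571]
tcp_rot: [0.065, 3.14, 0.001]
force: [-0.2, 0.3, -4.0]
gripper_width: 0.46
finger_force: 62.3
```

```bash
python3 - <<'E'
from h import *
go(.501,.286,.155,177.6)
im=capture("scene"); cv2.imwrite("pics/s2.png",im); cv2.imwrite("pics/t2.png",capture("top")); m=masks(im)
for b in blobs(m["yellow"]): print("yellow",b.mean(0).round(),rect("scene",b,.167))
for n in("scene","top"):
    m=masks(cv2.imread(f"pics/{n}2.png")); 
    if n=="top":
        for b in blobs(m["yellow"]): print("top yellow",b.mean(0).round(),rect("top",b,.167))
    g=m["green"]; roi=np.zeros(g.shape,bool)
    x0,y0,x1,y1=(340,145,410,240) if n=="top" else (100,265,245,362); roi[y0:y1,x0:x1]=1
    for b in blobs(roi&~g,1000): print("mat",n,rect(n,b,.004))
cv2.imwrite("pics/c2.png",cv2.resize(im[50:190,220:390],None,fx=4,fy=4))
E
```

```text
t 8.55 tcp [0.5033 0.2838 0.1571] psi 177.6 tilt [-0.001  0.001 -1.   ] q [-0.82  0.22  0.29  1.74 -0.07  1.19  1.03] w 0.46 ff 62.3 F [-0.2  0.3 -4. ]
shift [0.004  0.0036 0.0035] twist 0.0002
yellow [292. 132.] [549.6 151.3  29.9  39.1 -64.3]
yellow [316. 106.] [550.9 291.   68.3 126.7 -74.9][ WARN:0@0.485] global loadsave.cpp:275 findDecoder imread_('pics/scene2.png'): can't open/read file: check file path/integrity
Traceback (most recent call last):
  File "h.py", line 19, in masks
    hsv=cv2.cvtColor(im,cv2.COLOR_BGR2HSV); h,s,v=[hsv[...,i].astype(int) for i in range(3)]
cv2.error: OpenCV(4.12.0) /io/opencv/modules/imgproc/src/color.cpp:199: error: (-215:Assertion failed) !_src.empty() in function 'cvtColor'
```

arm_command([
  [0.004,0.004,0.003,0,0],
  [0,0,0,0,0],
  [0,0,0,0,0],
  [0,0,0,0,0],
  [0,0,0,0,0],
  [0,0,0,0,0],
  [0,0,0,0,0],
  [0,0,0,0,0],
  [0,0,0,0,0],
  [0,0,0,0,0],
  [0,0,0,0,0],
  [0,0,0,0,0],
  [0,0,0,0,0],
  [0,0,0,0,0],
  [0,0,0,0,0],
  [0,0,0,0,0],
  [0,0,0,0,0],
  [0,0,0,0,0],
])

```text
time: 10.9
tcp_pos: [0.5006, 0.2859, 0.1545]
tcp_rot: [0.066, 3.141, 0.0]
force: [-1.3, -0.1, -3.4]
gripper_width: 0.46
finger_force: 62.3
```

```bash
python3 - <<'E'
from h import *
go(.501,.286,.155,177.6)
for n in("scene","top"):
    im=capture(n); m=masks(im); 
    for b in blobs(m["yellow"],10): print(n,"yellow",b.mean(0).round(),rect(n,b,.167))
    g=m["green"]; roi=np.zeros(g.shape,bool)
    x0,y0,x1,y1=(340,145,410,240) if n=="top" else (100,265,245,362); roi[y0:y1,x0:x1]=1
    for b in blobs(roi&~g,1000): print("mat",n,rect(n,b,.004))
    c=im[50:190,220:390] if n=="scene" else im[120:260,110:280]
    out=c if n=="scene" else np.hstack([out,c])
cv2.imwrite("pics/c3.png",cv2.resize(out,None,fx=2.3,fy=2.3))
E
```

```text
t 10.9 tcp [0.5006 0.2859 0.1545] psi 177.6 tilt [-0.  0. -1.] q [-0.82  0.22  0.29  1.75 -0.07  1.19  1.02] w 0.46 ff 62.3 F [-1.3 -0.1 -3.4]
shift [-0.0007  0.0001 -0.0008] twist 0.0001
scene yellow [292. 132.] [549.6 151.3  29.9  39.1 -64.3]
scene yellow [315. 107.] [549.3 289.2  68.2 126.2 -76.1]
scene yellow [269.  94.] [416.8 291.9  16.6 101.9 -73.8]
mat scene [ 523.9 -274.5  113.3  213.     5.4]
top yellow [142. 218.] [425.5 290.3   9.2  47.8  87.3]
top yellow [157. 199.] [470.6 259.4  11.3  27.4   3.5]
top yellow [151. 160.] [555.  283.8  54.4  63.  -89.2]
mat top [ 522.2 -274.8  113.8  214.4    5.6]
```

View pics/c3.png

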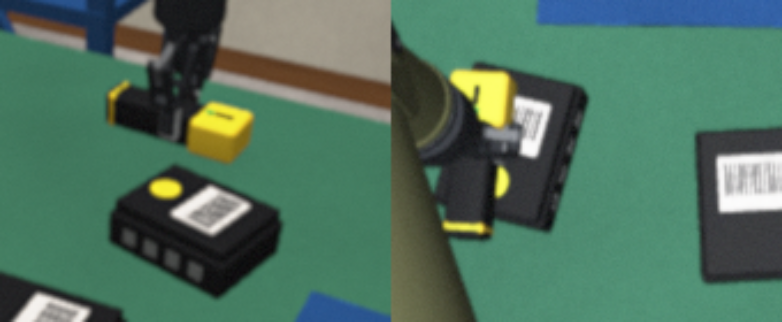

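Top view: the head centre is at (0.555, 0.284), so the window is within about 4 mm of the label's middle, level and held for 2.2 s. Next is the return to above the mat, with a turn to the mat's yaw.

arm_command([
  [0,0,-0.02,0,0],
  [0,0,-0.04,0,0],
  [0,0,-0.045,0,0],
  [0,0,-0.023,0,0],
  [-0.007,-0.04,0,0,0],
  [-0.007,-0.08,0,0,0],
  [-0.007,-0.095,0,0,0],
  [-0.007,-0.095,0,0,0],
  [-0.007,-0.095,0,0,0],
  [-0.007,-0.095,0,0,0],
  [-0.007,-0.095,0,0,0],
  [-0.007,-0.095,0,0,0],
  [-0.007,-0.095,0,0,0],
  [-0.007,-0.09,0,0,0],
  [-0.007,-0.057,0,0,0],
  [0,0,0,-0.0435,0],
  [0,0,0,-0.0435,0],
  [0,0,0,0,0],
])

```text
time: 13.25
tcp_pos: [0.5221, -0.2755, 0.2306]
tcp_rot: [0.146, -3.137, -0.001]
force: [-0.2, 0.3, -3.9]
gripper_width: 0.458
finger_force: 62.4
```

```bash
python3 - <<'E'
from h import *
go(.523,-.2745,.013,185.4)
for n in("scene","top"):
    im=capture(n)
    for b in blobs(masks(im)["yellow"],10): print(n,"yellow",b.mean(0).round(),rect(n,b,observe()["tcp_pos"][2]+.012))
E
```

```text
t 13.25 tcp [ 0.5221 -0.2755  0.2306] psi -174.7 tilt [ 0.001  0.001 -1.   ] q [-0.19  0.23  0.74  1.63 -0.16  1.34  2.24] w 0.46 ff 62.4 F [-0.2  0.3 -3.9]
shift [-0.0021  0.0012  0.3627] twist -0.0008
scene yellow [ 96. 217.] [ 453.2 -303.5    2.9   23.7  -25.7]
scene yellow [179. 233.] [ 570.9 -266.7   74.2   80.5  -84.6]
scene yellow [292. 132.] [596.   38.   24.7  32.3 -64.3]
top yellow [411. 207.] [ 447.5 -281.8    8.2   28.8  -89.2]
top yellow [153. 198.] [459.5 247.3  27.1  29.1 -89.2]
top yellow [400. 145.] [ 577.8 -271.2   52.4   65.7  -84.3]
```

arm_command([
  [-0.002,0.001,0.03,0,0],
  [0,0,0.06,0,0],
  [0,0,0.06,0,0],
  [0,0,0.06,0,0],
  [0,0,0.05,0,0],
  [0,0,0.035,0,0],
  [0,0,0.025,0,0],
  [0,0,0.015,0,0],
  [0,0,0.01,0,0],
  [0,0,0.007,0,0],
  [0,0,0.005,0,0],
  [0,0,0.004,0,0],
  [0,0,0,0,0],
  [0,0,0,0,0],
  [0,0,0,0,0],
  [0,0,0,0,0],
])

```text
time: 15.35
tcp_pos: [0.5246, -0.274, 0.0148]
tcp_rot: [-0.149, 3.138, 0.0]
force: [0.3, 0.1, -3.4]
gripper_width: 0.461
finger_force: 62.4
```

```bash
python3 - <<'E'
from h import *
go(.523,-.2745,.012,185.4)
cv2.imwrite("pics/p1.png",cv2.resize(capture("scene")[230:370,80:260],None,fx=4,fy=4))
E
```

```text
t 15.35 tcp [ 0.5246 -0.274   0.0148] psi -174.6 tilt [-0.  0. -1.] q [-0.1   0.46  0.66  1.84 -0.34  0.96  2.37] w 0.46 ff 62.4 F [ 0.3  0.1 -3.4]
shift [ 0.0028 -0.0006  0.0047] twist 0.0004
```

View pics/p1.png

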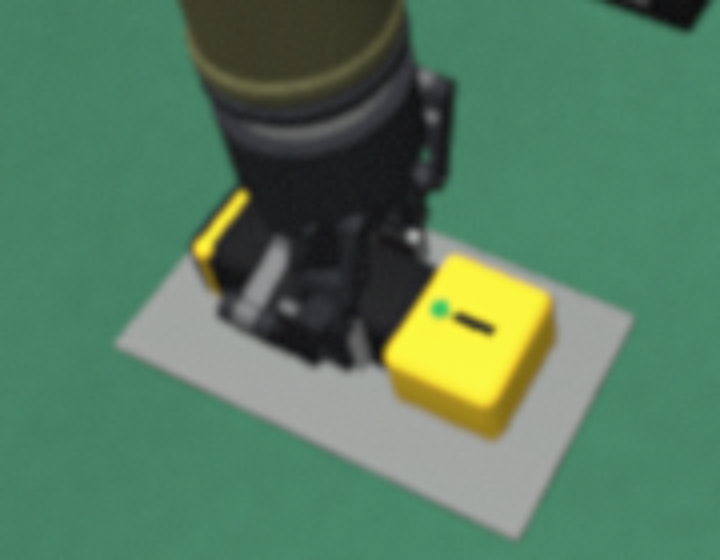

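The scanner is aligned with the mat and about 3 mm above it, with its weight still hanging from the wrist. I ease it down the rest of the way.

arm_command([
  [0,0,0.002,0,0],
  [0,0,0.002,0,0],
  [0,0,0.002,0,0],
  [0,0,0,0,0],
  [0,0,0,0,0],
])

```text
time: 16.02
tcp_pos: [0.5245, -0.274, 0.0119]
tcp_rot: [-0.149, 3.138, 0.001]
force: [-3.7, 2.1, 5.5]
gripper_width: 0.46
finger_force: 63.3
```

Contact: the force has reversed to 5.5 N upward. I release and retreat.

arm_command([
  [0,0,0,0,0.6],
  [0,0,0,0,0.8],
  [0,0,0,0,1],
  [0,0,0,0,1],
  [0,0,0,0,1],
  [0,0,0,0,1],
  [0,0,-0.01,0,1],
  [0,0,-0.03,0,1],
  [0,0,-0.06,0,1],
  [0,0,-0.08,0,1],
  [0,0,-0.08,0,1],
  [0,0,-0.06,0,1],
  [0.05,0.06,0,0,1],
  [0.05,0.09,0,0,1],
  [0.02,0.09,0,0,1],
  [0,0.09,0,0,1],
  [0,0.05,0,0,1],
  [0,0,0,0,1],
  [0,0,0,0,1],
])

```text
time: 18.4
tcp_pos: [0.4315, -0.055, 0.204]
tcp_rot: [-0.147, 3.137, -0.0]
force: [-0.2, -0.6, 0.3]
gripper_width: 1.002
finger_force: 0.0
```

```bash
python3 - <<'E'
from h import *
go(.45,0,.2,185.4)
for n,box in (("top",(340,145,410,240)),("scene",(100,265,245,362))):
    im=capture(n); m=masks(im); cv2.imwrite(f"pics/{n}_end.png",im)
    x0,y0,x1,y1=box; roi=np.zeros(im.shape[:2],bool); roi[y0:y1,x0:x1]=1
    for b in blobs(roi&(m["yellow"]|m["black"]),300): print(n,"scanner",rect(n,b,.024))
    for b in blobs(m["white"],300): print(n,"white",rect(n,b,.067))
E
```

```text
t 18.4 tcp [ 0.4315 -0.055   0.204 ] psi -174.6 tilt [-0.001 -0.    -1.   ] q [-0.5  -0.17  0.52  2.01  0.09  1.28  1.65] w 1.0 ff 0.0 F [-0.2 -0.6  0.3]
shift [-0.0392  0.0884  0.0066] twist -0.0004
top scanner [ 495.  -280.3   39.9  108.7    2. ]
top white [ 1.057e+02 -4.537e+02  4.280e+01  8.230e+01 -3.000e-01]
top white [490.2  10.1  61.2  78.4 -88.9]
top white [ 496.2 -283.4   62.   162.7   -1.9]
top white [553.3 283.5  60.4  80.2  77.3]
top white [790.8 132.5  76.4 122.4 -89.3]
top white [1002.8   82.7   57.4   87.8   -1.6]
scene scanner [ 519.3 -271.6   67.4  174.7    5.2]
scene white [821.4  76.5  73.3 119.5  89.9]
scene white [492.3  10.6  60.3  80.8 -86.5]
scene white [555.4 285.   60.   79.8  76.9]
```

View pics/scene_end.png

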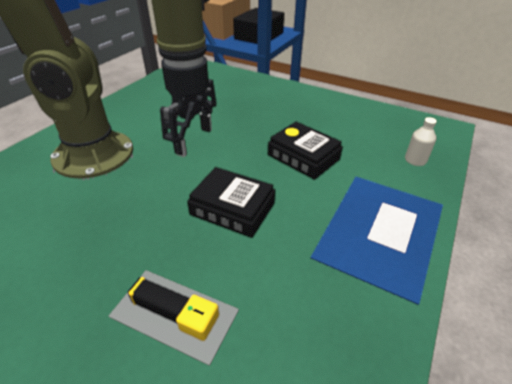

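The scanner lies flat on the mat at yaw 5.2° with its centre within about 5 mm of the middle. Both labels are where they started, and the arm is clear.

```bash
python3 -c "
from cell import hand_in
print(hand_in())"
```

```text
the job is handed in; nothing more can be done
None
```

I scanned the stickered housing's label, holding the window over it for about 2 s, put the scanner back on its mat and released it, left both housings unmoved, and handed the job in (no verdict was returned).

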